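Load a hewn dish into the sloping carving rest

ROBOT

A 6-joint arm with a two-finger parallel gripper is mounted at the origin on the work surface. World frame = base frame: x ahead of the robot, y to its left, z up, the work surface at z = 0. Lengths are in m, angles in degrees, forces in N, time in s.
With the tool pointing down it reaches from about 0.25 to 0.8 m from the base axis. Payload 8.5 kg.
Tool frame: the origin (TCP) lies midway between the tips of the shut fingers; the grasp point (between the pads) lies 19 mm behind it; z points along the fingers, y is the line along which they close (so a half turn about z gives the same grasp; the last joint's range is limited). The gripper opens to 85 mm and grips with 20 to 120 N. Pads are 22 mm wide; open, the fingers measure 114 mm over their backs; the gripper's body (76 mm by 85 mm) begins 54 mm behind the grasp point. The pads swing forward as they close: fully open they stand 13 mm farther back than shut.
Start: joints at [-65.374, 13.648, -0.773, 75.585, 0, 90], TCP at [0.219, -0.477, 0.231] pointing down, gripper open.
Joint ranges: [-152.45, 152.45], [-59.26, 108.67], [-65.41, 83.53], [-104.44, 129.93], [-82.83, 76.93], [-180, 180]. Speed limits (degrees/s): [127.2, 127.2, 159.86, 180, 180, 180].

INTERFACE

Orientations are given as a 3x3 rotation matrix whose columns are the frame's x, y, z axes.
In Python, from station import bot gives the robot as it stands.
- The arm moves only by the tool play_rows, never from a script. Its argument "plan" is a list of rows, each an object of numbers: "dx", "dy", "dz": the shift along the tool's x, y, z in mm; "ax", "ay", "az": the turn, a rotation vector about the tool's x, y, z in rad; "hand": the finger opening in mm, from 0 to 85.4. A call has 1 to 10 rows; each row shifts and turns the commanded pose from where the row before left it, along the tool's axes as they then stand; what a row does not reach is not made up. A row lasts 1/10 s, in which the tool goes at most 50 mm and 8.59 degrees, less where a joint would pass 70% of its speed; a pose out of reach is approached as far as the arm can. A call is refused whole if a number of a shift passes 50 or a number of a turn 0.15, either way. A call with a gripper value outside its range is refused whole. The fingers move at their own pace and stop on an object; "squeeze" is the grip in N (left out, the last holds). Time passes only in rows, so rows that do not move let the fingers close. It gives the time, the measured TCP pose, the force, the opening and the grip force at its end, in the units of the state.
- bot.state(): the state, without advancing time (a new reading comes with each control period).
- bot.grab_frame(name): name is "scene" or "side" or "wrist"; returns a dict with "image" (480x640x3 uint8, red, green, blue), "K" (3x3 intrinsics, pixels), "origin" and "orientation" of the camera in the world; the wrist camera has in their place "tool_from_camera" (4x4, takes a point from camera to tool coordinates, whose origin is the TCP and whose axes are the flange's). Camera axes: x right, y down, z forward; pixel columns grow to the right and rows downward; lengths in m; the calibration is good to about 2 mm. A picture is of the moment at which its call begins: read the wrist's pose just before it. There is no depth.
- bot.job_done(): hands the job in; it is judged then, once.
The state is a dict: "time": time; "qpos": joint angles; "dq": joint speeds; "effort": joint torques, N m; "tool_pos": TCP position; "ee_rot": TCP orientation; "contact_force": force on the tool from outside, world axes, zero at the start; "ft_torque": the same for the moment, N m; "opening": finger opening in m; "grasp_force": force on a finger pad.
Only numpy, scipy, OpenCV 4.12 (cv2) and the standard library are available. Lean on these libraries where they do the work, as an engineer would, in place of code of your own. Each camera call takes 0.05 s, during which the arm holds its last target. There are 200 camera calls.

TASK

Of the three hewn wooden dishes, take the one whose width fits between the steel cheeks of the sloping carving rest (not the one too wide, nor the narrow one that would rattle), and lay it hollow side up, lengthwise and flat along the narrow rail. Bring it gently down the rail between the cheeks until its end has pushed the sprung pad of the stop fully in, and leave it lying there; leave the other two dishes and everything else on the table where they are.

Things in the scene. Friction and masses are not known exactly. Their poses are not given: they have to be found in the camera images.
- dish_narrow: small hewn hardwood trough dish, flat underside, shallow hollow on top, a rectangle from above: 160 long, 44 wide, 28 high (side walls 8 thick, ends 20, floor 10), 0.2 to 0.35 kg. Starts flat on the table. Origin: centre of its underside; x along its length (ends alike), y across, z up out of the hollow. The narrowest of three look-alikes: it would rattle in the rest.
- dish_middle: small hewn hardwood trough dish, flat underside, shallow hollow on top, a rectangle from above: 160 long, 58 wide, 28 high (side walls 8 thick, ends 20, floor 10), 0.2 to 0.35 kg. Starts flat on the table. Origin: centre of its underside; x along its length (ends alike), y across, z up out of the hollow. The middle one of three look-alikes: the one that fits the rest.
- dish_wide: small hewn hardwood trough dish, flat underside, shallow hollow on top, a rectangle from above: 160 long, 72 wide, 28 high (side walls 8 thick, ends 20, floor 10), 0.2 to 0.35 kg. Starts flat on the table. Origin: centre of its underside; x along its length (ends alike), y across, z up out of the hollow. The widest of three look-alikes: it cannot go between the rest's cheeks.
- rest: carving rest, fixed to the table: dark timber base 340 x 120 x 20, two posts 30 square (low one at x = -90 mm, high one at x = +100 mm) and on them a narrow sloping rail that falls roughly towards the robot. Origin: centre of the base's underside; x points level towards the rail's high end.
- rail: the rest's light timber rail: 340 long, only 30 wide, 30 thick, fixed at a slope of 32 degrees. Origin: middle of its top surface at the low end, 80 above the table; x runs up the slope along the top, y across, z square out of the top surface (which is z = 0). Rough-sawn: a dish laid on it does not slide down by itself. It carries a steel stop, see rail_foot and pad.
- rail_foot (a point): point on the rail's top, 40 up from its low end; axes as the rail's. The dark steel stop is clamped on the rail with its solid face (82 wide, 25 high above the rail) 0 to 50 mm up the slope from here: where, differs each time and must be seen or felt. From this face two cheeks, 66 apart inside, 8 thick, 25 high, run 50 up the slope, open at the upper end and top.
- pad (a joint): travel (m) of the black sprung pad between the stop's cheeks: 46 wide, 3 to 23 above the rail's top; when out, its face is 16 up the slope from the stop's solid face. 0 to 0.002 when free, 0.008 at its hard end when pushed down the slope. Weak spring, 0.3 to 1 N: it cannot push back a dish lying on the rail. The stop's clamp holds beyond 40 N.
- jar: bystander, loose, to be left alone: white ceramic beaker, 60 across, 75 high. Origin: on its underside.
- brush: bystander, loose, to be left alone: hand brush lying on the table. Origin: on its underside.
- mallet: bystander, loose, to be left alone: wooden mallet lying on the table, about 250 long, head 60 x 110 x 60. Origin: on its underside.
- mug: bystander, loose, to be left alone: blue mug, 84 across, 95 high. Origin: on its underside.
- sanding_block: bystander, loose, to be left alone: cork sanding block 110 x 65 x 35. Origin: on its underside.
- wax_tin: bystander, loose, to be left alone: plain steel tin, 84 across, 60 high. Origin: on its underside.
There are look-alikes about, which are no part of the job. What is shaped like the dish_middle but purple, white or yellow is not meant.

How it is judged:
By the outcome, as a careful person would: the job done as asked, in the order asked, and still so for the second after the job is handed in, with the robot touching nothing.
It also fails if it takes over 51 s, if anything falls off the work surface, if the arm or the gripper's body presses on something with over 40 N, if the wrist force passes 120 N, or if a joint passes its speed limit or range.

## Working session

There is one attempt and no reset: what is moved stays moved. The work goes in short steps, Python scripts to look and compute and a tool call to move; the robot and the scene stay as the last step left them, time stands still between calls to the robot, and variables do not carry over. Pictures are saved under pics/ and viewed, at most 10 in all, crops included, and the job is handed in when it is done.

Besides the shell and the picture viewer there is one more tool, called after "Call:" as name(argument=value, ...) on one line, values as JSON. play_rows: Moves the arm, as the interface text tells. Its arguments: {"type":"object","properties":{"plan":{"type":"array"},"squeeze":{"type":"number"}},"required":["plan"]}

```bash
ls; mkdir -p pics
cat > h.py <<'E'
import numpy as np, cv2, pickle
from station import bot
def grab(n):
    s=bot.state(); f=bot.grab_frame(n); f['state']={k:np.array(s[k]) for k in('tool_pos','ee_rot')}
    if n=='wrist':
        T=np.eye(4);T[:3,:3]=s['ee_rot'];T[:3,3]=s['tool_pos'];C=T@np.array(f['tool_from_camera'])
        f['origin']=C[:3,3];f['orientation']=C[:3,:3]
    return f
def ray(f,p):
    d=np.linalg.inv(np.array(f['K']))@np.array([p[0],p[1],1.]); return np.array(f['origin']),np.array(f['orientation'])@d
def onz(f,p,z):
    o,d=ray(f,p); return o+d*(z-o[2])/d[2]
def proj(f,P):
    c=np.array(f['orientation']).T@(np.array(P)-np.array(f['origin'])); q=np.array(f['K'])@c; return q[:2]/q[2]
E
python3 - <<'E'
from h import *
for n in('scene','side'):
    f=grab(n);pickle.dump(f,open(n+'.pkl','wb'));cv2.imwrite(f'pics/{n}0.png',f['image'][:,:,::-1])
    print(n,np.round(f['origin'],3),np.round(f['orientation'],2).tolist(),np.round(f['K'],0).tolist())
s=bot.state();print(s['time'],s['opening'],np.round(s['ee_rot'],2).tolist())
E
```

```text
pics
scene [ 1.436 -0.029  1.074] [[0.05, 0.74, -0.68], [1.0, -0.05, 0.02], [-0.02, -0.68, -0.74]] [[533.0, 0.0, 320.0], [0.0, 533.0, 245.0], [0.0, 0.0, 1.0]]
side [0.33  1.358 1.32 ] [[-0.99, -0.12, 0.1], [-0.15, 0.66, -0.74], [0.02, -0.75, -0.67]] [[596.0, 0.0, 324.0], [0.0, 596.0, 248.0], [0.0, 0.0, 1.0]]
0.1 0.08522466637660425 [[0.91, 0.42, -0.0], [0.42, -0.91, 0.0], [-0.0, -0.0, -1.0]]
```

View pics/scene0.png

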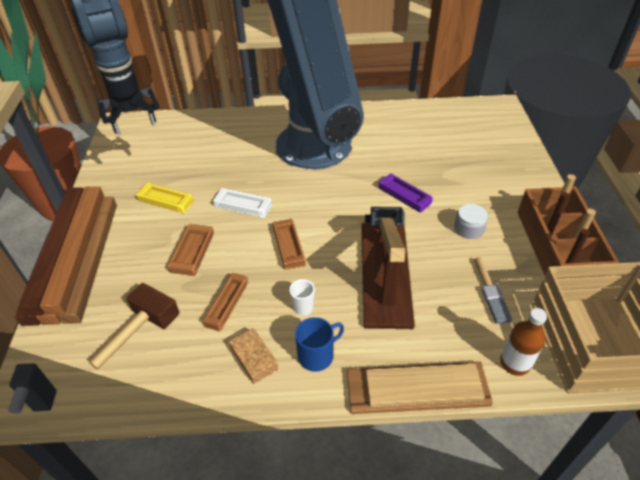

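View pics/side0.png

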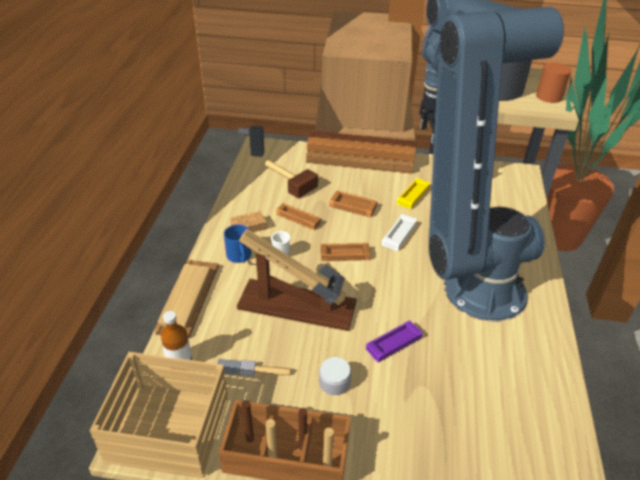

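The scene view shows three brown dishes, at (190,248), (226,301) and (289,243). The yellow, white and purple ones are decoys. The rest is at about (387,270), with its low end and dark stop towards the robot. Next I'll measure the dish widths and enlarge the rest.

Run:
```python
from h import *
seeds={'scene':[(190,248),(226,301),(289,243)],'side':[(353,204),(298,216),(345,252)]}
for n in seeds:
    f=pickle.load(open(n+'.pkl','rb'));im=f['image'];hsv=cv2.cvtColor(im,cv2.COLOR_RGB2HSV)
    m=((hsv[...,0]<14)&(hsv[...,1]>125)&(hsv[...,2]>50)).astype(np.uint8)
    m=cv2.morphologyEx(m,cv2.MORPH_CLOSE,np.ones((3,3)))
    cs,_=cv2.findContours(m,cv2.RETR_EXTERNAL,cv2.CHAIN_APPROX_NONE)
    for s in seeds[n]:
        for c in cs:
            if cv2.contourArea(c)>150 and cv2.pointPolygonTest(c,s,False)>=0:
                W=np.array([onz(f,p[0],.014)[:2] for p in c],np.float32)*1000
                (x,y),wh,a=cv2.minAreaRect(W)
                print(n,s,'xy',round(x),round(y),np.round(wh),round(a,1))
a=pickle.load(open('scene.pkl','rb'))['image'][195:335,345:430];b=pickle.load(open('side.pkl','rb'))['image'][220:335,230:365]
d=pickle.load(open('scene.pkl','rb'))['image'][210:335,160:310]
k=dict(interpolation=cv2.INTER_CUBIC)
A=cv2.resize(a,(340,560),**k);B=cv2.resize(b,(405,345),**k);D=cv2.resize(d,(300,250),**k)
o=np.zeros((600,760,3),np.uint8);o[:560,:340]=A;o[:345,350:755]=B;o[350:600,350:650]=D
cv2.imwrite('pics/crop1.png',o[:,:,::-1])
```

```text
scene (190, 248) xy 453 -351 [ 78. 169.] 77.0
scene (226, 301) xy 634 -243 [ 50. 166.] 67.2
scene (289, 243) xy 451 -87 [170.  54.] 11.5
```

View pics/crop1.png

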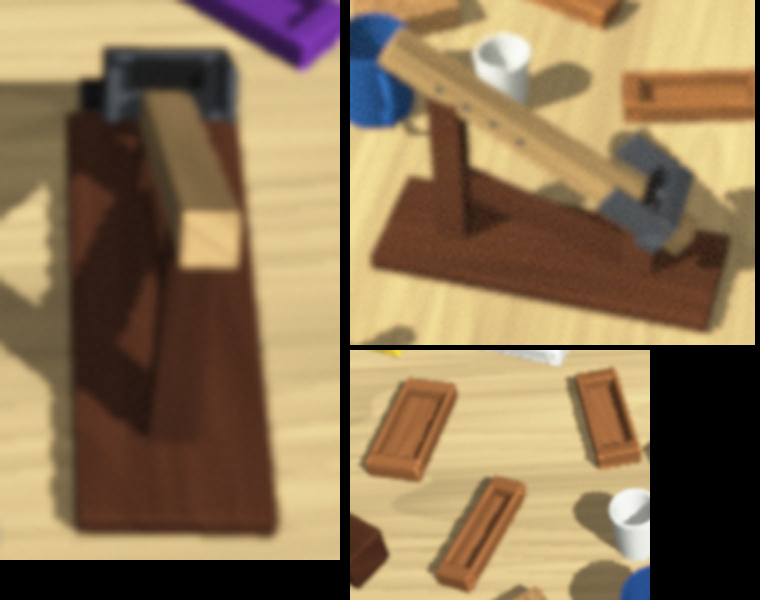

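The crop shows the rail falling towards the robot, with the steel stop at its low end. The dish candidates are (190,248) at about 72 wide, (226,301) at about 44, and (289,243), which is in between. I'll look at the last one from the wrist before grasping. First I need the numbers for the rest and the camera.

Run:
```python
from h import *
f=pickle.load(open('scene.pkl','rb'));g=pickle.load(open('side.pkl','rb'))
c=lambda x,y:(345+x/4,195+y/4); e=lambda x,y:(230+(x-350)/3,220+y/3)
for n,F,p,z in [('nearL bot',f,c(78,532),0),('nearR bot',f,c(275,534),0),('nearL top',f,c(76,518),.02),('nearR top',f,c(276,518),.02),('farL top',f,c(68,113),.02),
 ('s hi bot',g,e(374,266),0),('s lo bot',g,e(707,331),0),('s lo far top',g,e(728,237),.02),('s hi far top',g,e(408,178),.02)]:
    print(n,np.round(onz(F,p,z)*1000))
print(np.round(grab('wrist')['tool_from_camera'],3))
```

```text
nearL bot [727.  92.   0.]
nearR bot [736. 209.   0.]
nearL top [731.  89.  20.]
nearR top [738. 207.  20.]
farL top [396. 120.  20.]
s hi bot [734. 204.   0.]
s lo bot [398. 232.   0.]
s lo far top [391. 124.  20.]
s hi far top [724.  97.  20.]
[[-0.    -0.954 -0.299  0.076]
 [ 1.     0.    -0.001 -0.001]
 [ 0.001 -0.299  0.954 -0.143]
 [ 0.     0.     0.     1.   ]]
```

Call:
play_rows(plan=[{"dx": 35, "dy": -25, "dz": -12}, {"dx": 35, "dy": -25, "dz": -12}, {"dx": 35, "dy": -25, "dz": -12}, {"dx": 35, "dy": -25, "dz": -12}, {"dx": 35, "dy": -25, "dz": -12}, {"dx": 35, "dy": -25, "dz": -10}, {"dx": 35, "dy": -25, "dz": -10}, {"dx": 35, "dy": -25, "dz": 0}, {"dx": 35, "dy": -25, "dz": 0}, {"dx": 0, "dy": -25, "dz": 0}])

```text
schema error: expected keys dx, dy, dz, ax, ay, az, hand
```

Call:
play_rows(plan=[{"dx": 37, "dy": -25, "dz": -5, "ax": 0, "ay": 0, "az": 0, "hand": 85}, {"dx": 37, "dy": -25, "dz": -5, "ax": 0, "ay": 0, "az": 0, "hand": 85}, {"dx": 37, "dy": -26, "dz": 0, "ax": 0, "ay": 0, "az": 0, "hand": 85}, {"dx": 37, "dy": -26, "dz": 0, "ax": 0, "ay": 0, "az": 0, "hand": 85}, {"dx": 37, "dy": -26, "dz": 0, "ax": 0, "ay": 0, "az": 0, "hand": 85}, {"dx": 37, "dy": -26, "dz": 0, "ax": 0, "ay": 0, "az": 0, "hand": 85}, {"dx": 37, "dy": -26, "dz": 0, "ax": 0, "ay": 0, "az": 0, "hand": 85}, {"dx": 37, "dy": -26, "dz": 0, "ax": 0, "ay": 0, "az": 0, "hand": 85}, {"dx": 37, "dy": -26, "dz": 0, "ax": 0, "ay": 0, "az": 0.11, "hand": 85}, {"dx": 37, "dy": -26, "dz": 0, "ax": 0, "ay": 0, "az": 0.11, "hand": 85}])

```text
time: 1.15
tool_pos: [0.4519, -0.0893, 0.2414]
ee_rot: [[0.979, 0.204, -0.0], [0.204, -0.979, 0.0], [-0.0, -0.0, -1.0]]
contact_force: [1.6, -0.5, 0.8]
opening: 0.0848
grasp_force: 0.0
```

```bash
cat > dish.py <<'E'
from h import *
f=grab('wrist');im=f['image'];pickle.dump(f,open('wrist1.pkl','wb'))
cv2.imwrite('pics/w1.png',im[:,:,::-1])
print(np.round(f['state']['tool_pos'],4),np.round(f['state']['ee_rot'],3).tolist(),np.round(f['origin'],3))
hsv=cv2.cvtColor(im,cv2.COLOR_RGB2HSV)
p=proj(f,[.451,-.087,.01]);print('expect',p,hsv[int(p[1]),int(p[0])])
m=((hsv[...,0]<14)&(hsv[...,1]>110)).astype(np.uint8)
m=cv2.morphologyEx(m,cv2.MORPH_CLOSE,np.ones((5,5)))
for c in cv2.findContours(m,cv2.RETR_EXTERNAL,cv2.CHAIN_APPROX_NONE)[0]:
    if cv2.contourArea(c)<1500: continue
    W=np.array([onz(f,q[0],.028)[:2] for q in c],np.float32)*1000
    print(cv2.boundingRect(c),cv2.minAreaRect(W))
E
python3 dish.py
```

```text
[ 0.4519 -0.0893  0.2414] [[0.979, 0.204, -0.0], [0.204, -0.979, 0.0], [-0.0, -0.0, -1.0]] [ 0.526 -0.073  0.384]
expect [318.75786456 202.99455579] [ 14 148 136]
(522, 170, 109, 106) ((486.5033874511719, -344.92767333984375), (83.53575134277344, 86.35953521728516), 76.51046752929688)
(288, 125, 58, 154) ((450.61212158203125, -84.73847961425781), (156.53286743164062, 54.89358901977539), 11.291801452636719)
(447, 0, 132, 133) ((618.2717895507812, -229.39303588867188), (45.34219741821289, 131.74488830566406), 67.67108917236328)
(0, 0, 152, 221) ((500.8839111328125, 160.6353759765625), (124.14642333984375, 206.51637268066406), 85.23783874511719)
```

View pics/w1.png

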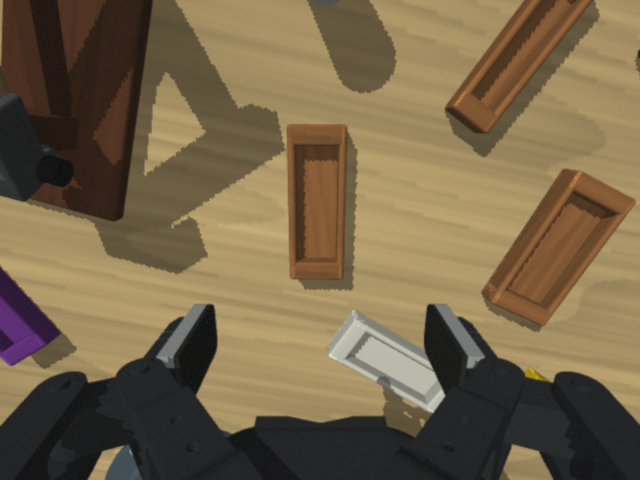

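The wrist view puts the candidate at (317,200). It measures about 55–58 wide, against about 45 for the one at (520,65) and over 72 for the one at (560,248), so it is the middle dish. I'll descend on it now.

Call:
play_rows(plan=[{"dx": 0, "dy": -5, "dz": 40, "ax": 0, "ay": 0, "az": 0.008, "hand": 85}, {"dx": 0, "dy": 0, "dz": 45, "ax": 0, "ay": 0, "az": 0, "hand": 85}, {"dx": 0, "dy": 0, "dz": 45, "ax": 0, "ay": 0, "az": 0, "hand": 85}, {"dx": 0, "dy": 0, "dz": 45, "ax": 0, "ay": 0, "az": 0, "hand": 85}, {"dx": 0, "dy": 0, "dz": 35, "ax": 0, "ay": 0, "az": 0, "hand": 85}, {"dx": 0, "dy": 0, "dz": 20, "ax": 0, "ay": 0, "az": 0, "hand": 85}, {"dx": 0, "dy": 0, "dz": 10, "ax": 0, "ay": 0, "az": 0, "hand": 85}, {"dx": 0, "dy": 0, "dz": 4, "ax": 0, "ay": 0, "az": 0, "hand": 85}, {"dx": 0, "dy": 0, "dz": 0, "ax": 0, "ay": 0, "az": 0, "hand": 85}])

```text
time: 2.1
tool_pos: [0.451, -0.0864, -0.0024]
ee_rot: [[0.98, 0.2, 0.0], [0.2, -0.98, 0.0], [0.0, -0.0, -1.0]]
contact_force: [0.0, 0.1, -0.4]
opening: 0.0848
grasp_force: 0.0
```

Call:
play_rows(plan=[{"dx": 0, "dy": 0, "dz": 0, "ax": 0, "ay": 0, "az": 0, "hand": 50}, {"dx": 0, "dy": 0, "dz": 0, "ax": 0, "ay": 0, "az": 0, "hand": 50}, {"dx": 0, "dy": 0, "dz": 0, "ax": 0, "ay": 0, "az": 0, "hand": 50}, {"dx": 0, "dy": 0, "dz": 0, "ax": 0, "ay": 0, "az": 0, "hand": 50}, {"dx": 0, "dy": 0, "dz": 0, "ax": 0, "ay": 0, "az": 0, "hand": 50}, {"dx": 0, "dy": 0, "dz": 0, "ax": 0, "ay": 0, "az": 0, "hand": 50}], squeeze=40)

```text
time: 2.7
tool_pos: [0.4515, -0.0864, -0.0016]
ee_rot: [[0.98, 0.2, 0.002], [0.2, -0.98, -0.0], [0.002, 0.001, -1.0]]
contact_force: [-1.8, 0.9, 5.4]
opening: 0.0573
grasp_force: 42.6
```

Grasped with an opening of 57 mm, which matches the middle dish. I'll lift it and measure the rail and stop.

Call:
play_rows(plan=[{"dx": 0, "dy": 0, "dz": -10, "ax": 0, "ay": 0, "az": 0, "hand": 50}, {"dx": 0, "dy": 0, "dz": -30, "ax": 0, "ay": 0, "az": 0, "hand": 50}, {"dx": 0, "dy": 0, "dz": -40, "ax": 0, "ay": 0, "az": 0, "hand": 50}, {"dx": 0, "dy": 0, "dz": -40, "ax": 0, "ay": 0, "az": 0, "hand": 50}, {"dx": 0, "dy": 0, "dz": -40, "ax": 0, "ay": 0, "az": 0, "hand": 50}, {"dx": 0, "dy": 0, "dz": -40, "ax": 0, "ay": 0, "az": 0, "hand": 50}, {"dx": 0, "dy": 0, "dz": -40, "ax": 0, "ay": 0, "az": 0, "hand": 50}, {"dx": 0, "dy": 0, "dz": -40, "ax": 0, "ay": 0, "az": 0, "hand": 50}, {"dx": 0, "dy": 0, "dz": -40, "ax": 0, "ay": 0, "az": 0, "hand": 50}, {"dx": 0, "dy": 0, "dz": 0, "ax": 0, "ay": 0, "az": 0, "hand": 50}])

```text
time: 3.7
tool_pos: [0.4519, -0.0866, 0.3231]
ee_rot: [[0.98, 0.2, 0.008], [0.2, -0.98, -0.002], [0.008, 0.003, -1.0]]
contact_force: [1.4, -1.1, -2.4]
opening: 0.0573
grasp_force: 44.3
```

Run:
```python
from h import *
k=dict(interpolation=cv2.INTER_CUBIC)
a=pickle.load(open('scene.pkl','rb'))['image'][200:268,355:415]
b=pickle.load(open('side.pkl','rb'))['image'][225:315,235:360]
A=cv2.resize(a,(480,544),**k)[:,:300];B=cv2.resize(b,(500,360),**k)
A=cv2.resize(a,None,fx=5,fy=5,**k)
o=np.zeros((600,800,3),np.uint8);o[:340,:300]=A;o[:360,300:800]=B
d=pickle.load(open('side.pkl','rb'))['image'][258:308,305:362]
o[360:600,300:574]=cv2.resize(d,(274,240),**k)
cv2.imwrite('pics/crop2.png',o[:,:,::-1])
```

```text
(no output)
```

View pics/crop2.png

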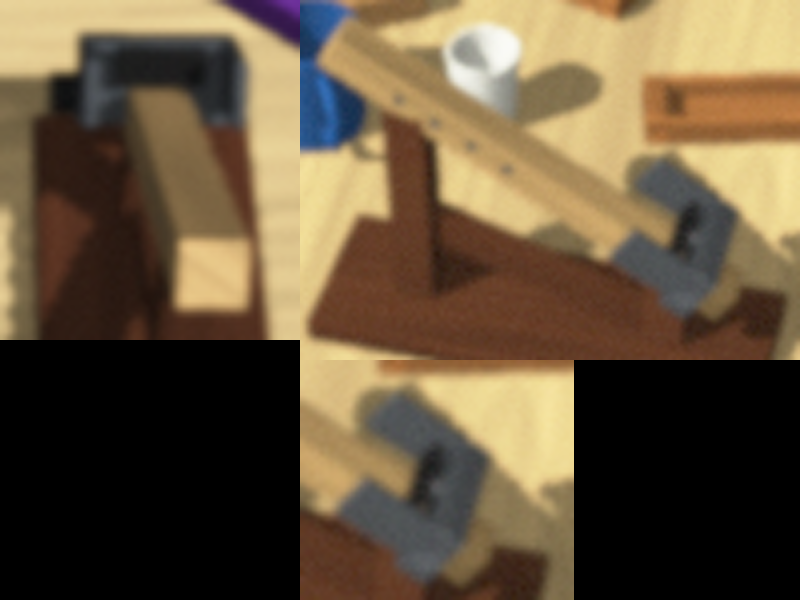

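The enlarged side view shows the near cheek's upslope end between crop points (612,262) and (633,232). The scene view shows the rail's high end at (175–250,238). I'll compute the rail frame from these.

```bash
cat > rail.py <<'E'
from h import *
th=np.deg2rad(-4.85);u=np.array([np.cos(th),np.sin(th),0]);v=np.array([-u[1],u[0],0]);s32,c32=np.sin(np.deg2rad(32)),np.cos(np.deg2rad(32))
X=u*c32+np.array([0,0,s32]);Z=np.cross(X,v);R=np.column_stack([X,v,Z])
C=np.array([.565,.162,0])
E
python3 - <<'E'
from rail import *
f=pickle.load(open('scene.pkl','rb'));g=pickle.load(open('side.pkl','rb'))
c=lambda x,y:(355+x/5,200+y/5); e=lambda x,y:(235+(x-300)/4,225+y/4)
B=np.column_stack([u,v,[0,0,1]])
H=.08+.34*s32
for p in [(175,240),(250,236)]: print('rail hi end in rest frame',np.round(B.T@(onz(f,c(*p),H)-C)*1000))
q=np.mean([B.T@(onz(f,c(*p),H)-C) for p in[(175,240),(250,236)]],0)
x0=q[0]-.34*c32; print('low end x',x0*1000,'lat',q[1]*1000)
O=C+u*x0+np.array([0,0,.08])
def onplane(F,p,ax,val):
    o,d=ray(F,p);o=R.T@(o-O);d=R.T@d;return np.round((o+d*(val-o[ax])/d[ax])*1000)
for n,p,yy in [('near top',(633,232),.041),('near bot',(612,262),.041),('near low bot',(690,316),.041),('far top',(672,157),-.037),('far bot',(635,182),-.033)]: print(n,onplane(g,e(*p),1,yy))
print('rail far hi top corner (z=0)',onplane(g,e(350,12),2,0),'near',onplane(g,e(332,38),2,0))
for p in[(82,36),(243,38)]: print('scene stop back top z25',onplane(f,c(*p),2,.025))
for p in[(85,127),(243,120)]: print('scene cheek end z0',onplane(f,c(*p),2,0))
E
```

```text
rail hi end in rest frame [145. -14. 260.]
rail hi end in rest frame [142.  17. 260.]
low end x -144.83577780382032 lat 1.2775020979589948
near top [99. 41. 26.]
near bot [ 93.  41. -10.]
near low bot [ 24.  41. -13.]
far top [ 92. -37.  33.]
far bot [ 99. -33.  -4.]
rail far hi top corner (z=0) [338. -16.   0.] near [341.  15.   0.]
scene stop back top z25 [ 48. -37.  25.]
scene stop back top z25 [49. 45. 25.]
scene cheek end z0 [145. -40.   0.]
scene cheek end z0 [127.  37.  -0.]
```

```bash
cat > tgt.py <<'E'
import sys
from rail import *
from scipy.spatial.transform import Rotation as Ro
O=C+u*(-.1445)+v*.001+np.array([0,0,.08]); G=np.column_stack([X,-v,-Z])
if __name__=='__main__':
    a=[float(x)/1000 for x in sys.argv[1:4]]; s=bot.state(); p=np.array(s['tool_pos']);T=np.array(s['ee_rot'])
    P=O+R@(np.array(a)+[0,0,-.0016]); print('target',np.round(P,4),'shift in tool mm',np.round(T.T@(P-p)*1000,1))
    print('rotvec tool',np.round(Ro.from_matrix(T.T@G).as_rotvec(),4),'rail coords',np.round(R.T@(p-O)*1000,1),np.round(R.T@np.array(s['contact_force']),1))
    print('yaw-first az,then ay', np.round(Ro.from_matrix(T.T@G).as_euler('ZYX'),4))
E
python3 tgt.py 215 0 100
```

```text
target [0.5508 0.1642 0.2774] shift in tool mm [ 146.8 -226.1   46.1]
rotvec tool [-0.078   0.5463  0.2794] rail coords [ 173.6 -258.3  178.1] [-0.  -1.  -2.8]
yaw-first az,then ay [0.287 0.55  0.001]
```

Call:
play_rows(plan=[{"dx": 14.5, "dy": -22, "dz": 0, "ax": 0, "ay": 0, "az": 0, "hand": 50}, {"dx": 22, "dy": -34, "dz": 0, "ax": 0, "ay": 0, "az": 0, "hand": 50}, {"dx": 22, "dy": -34, "dz": 0, "ax": 0, "ay": 0, "az": 0, "hand": 50}, {"dx": 22, "dy": -34, "dz": 0, "ax": 0, "ay": 0, "az": 0, "hand": 50}, {"dx": 22, "dy": -34, "dz": 0, "ax": 0, "ay": 0, "az": 0, "hand": 50}, {"dx": 22, "dy": -34, "dz": 0, "ax": 0, "ay": 0, "az": 0, "hand": 50}, {"dx": 22, "dy": -34, "dz": 0, "ax": 0, "ay": 0, "az": 0, "hand": 50}, {"dx": 0, "dy": 0, "dz": 0, "ax": 0, "ay": 0, "az": 0.095, "hand": 50}, {"dx": 0, "dy": 0, "dz": 0, "ax": 0, "ay": 0, "az": 0.095, "hand": 50}, {"dx": 0, "dy": 0, "dz": 0, "ax": 0, "ay": 0, "az": 0.097, "hand": 50}])

```text
time: 4.7
tool_pos: [0.5631, 0.0661, 0.3172]
ee_rot: [[0.997, 0.073, -0.02], [0.074, -0.994, 0.08], [-0.014, -0.081, -0.997]]
contact_force: [0.7, -0.5, -4.0]
opening: 0.0573
grasp_force: 44.2
```

Call:
play_rows(plan=[{"dx": 0, "dy": 0, "dz": 0, "ax": 0, "ay": 0.08, "az": 0, "hand": 50}, {"dx": 0, "dy": 0, "dz": 0, "ax": 0, "ay": 0.08, "az": 0, "hand": 50}, {"dx": 0, "dy": 0, "dz": 0, "ax": 0, "ay": 0.08, "az": 0, "hand": 50}, {"dx": 0, "dy": 0, "dz": 0, "ax": 0, "ay": 0.08, "az": 0, "hand": 50}, {"dx": 0, "dy": 0, "dz": 0, "ax": 0, "ay": 0.08, "az": 0, "hand": 50}, {"dx": 0, "dy": 0, "dz": 0, "ax": 0, "ay": 0.08, "az": 0, "hand": 50}, {"dx": 0, "dy": 0, "dz": 0, "ax": 0, "ay": 0.07, "az": 0, "hand": 50}, {"dx": 0, "dy": 0, "dz": 0, "ax": 0, "ay": 0, "az": 0, "hand": 50}, {"dx": 0, "dy": 0, "dz": 0, "ax": 0, "ay": 0, "az": 0, "hand": 50}])

```text
time: 5.6
tool_pos: [0.5634, 0.054, 0.3177]
ee_rot: [[0.86, 0.093, 0.501], [0.037, -0.992, 0.12], [0.509, -0.084, -0.857]]
contact_force: [1.1, -0.1, -1.6]
opening: 0.0576
grasp_force: 44.4
```

```bash
python3 tgt.py 215 0 25
python3 - <<'E'
from h import *
k=dict(interpolation=cv2.INTER_CUBIC)
o=np.zeros((420,800,3),np.uint8)
f=grab('scene');pickle.dump(f,open('scene2.pkl','wb'));g=grab('side');pickle.dump(g,open('side2.pkl','wb'))
o[:400,:400]=cv2.resize(f['image'][140:340,290:490],(400,400),**k)
o[:400,400:]=cv2.resize(g['image'][150:350,210:410],(400,400),**k)
cv2.imwrite('pics/p3.png',o[:,:,::-1])
E
```

```text
target [0.5904 0.1608 0.2138] shift in tool mm [-25.6 -94.8 115.4]
rotvec tool [-0.1645  0.0304  0.1079] rail coords [ 254.9 -108.8  121. ] [ 0.1 -0.  -1.9]
yaw-first az,then ay [ 0.105   0.039  -0.1626]
```

View pics/p3.png

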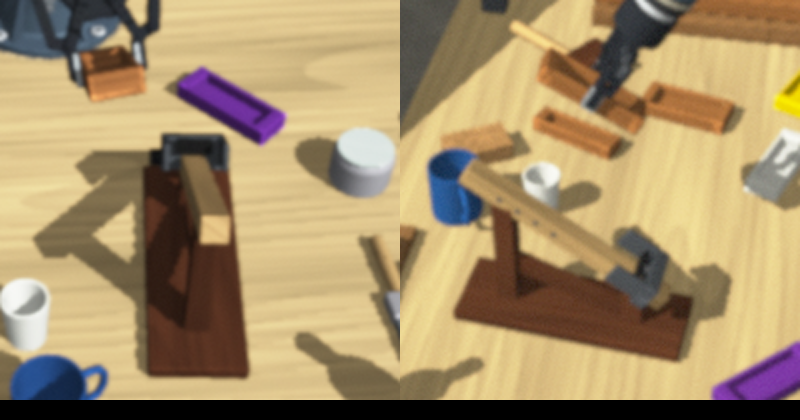

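```bash
python3 -c "
from h import *
s=bot.state();print(np.round(s['qpos'],1),np.round(s['dq'],1),np.round(s['tool_pos'],4))"; python3 tgt.py 215 0 90
```

```text
[  2.4  -5.1 -18.2  46.4   5.7 179.9] [-0.   0.7  0.2 -0.4 -0.1 -0. ] [0.5647 0.0541 0.3181]
target [0.5561 0.1638 0.2689] shift in tool mm [ -28.4 -105.4   51. ]
rotvec tool [-0.1646  0.0295  0.108 ] rail coords [ 256.2 -108.5  120.7] [-1.7  1.2 -1.7]
yaw-first az,then ay [ 0.1052  0.0382 -0.1628]
```

Joint 6 has hit its 180° end stop. I'll use the half-turn grasp orientation instead, since the dish's ends are alike.

Call:
play_rows(plan=[{"dx": 0, "dy": 0, "dz": 0, "ax": 0, "ay": 0, "az": -0.08, "hand": 50}, {"dx": 0, "dy": 0, "dz": 0, "ax": 0, "ay": 0, "az": -0.14, "hand": 50}, {"dx": 0, "dy": 0, "dz": 0, "ax": 0, "ay": 0, "az": -0.14, "hand": 50}, {"dx": 0, "dy": 0, "dz": 0, "ax": 0, "ay": 0, "az": -0.14, "hand": 50}, {"dx": 0, "dy": 0, "dz": 0, "ax": 0, "ay": 0, "az": -0.14, "hand": 50}, {"dx": 0, "dy": 0, "dz": 0, "ax": 0, "ay": 0, "az": -0.14, "hand": 50}, {"dx": 0, "dy": 0, "dz": 0, "ax": 0, "ay": 0, "az": -0.14, "hand": 50}, {"dx": 0, "dy": 0, "dz": 0, "ax": 0, "ay": 0, "az": -0.14, "hand": 50}, {"dx": 0, "dy": 0, "dz": 0, "ax": 0, "ay": 0, "az": -0.14, "hand": 50}, {"dx": 0, "dy": 0, "dz": 0, "ax": 0, "ay": 0, "az": -0.14, "hand": 50}])

```text
time: 6.7
tool_pos: [0.5651, 0.0542, 0.3176]
ee_rot: [[0.101, 0.859, 0.501], [0.975, -0.185, 0.12], [0.196, 0.477, -0.857]]
contact_force: [0.6, 0.5, -2.5]
opening: 0.0572
grasp_force: 44.4
```

Call:
play_rows(plan=[{"dx": 0, "dy": 0, "dz": 0, "ax": 0, "ay": 0, "az": -0.14, "hand": 50}, {"dx": 0, "dy": 0, "dz": 0, "ax": 0, "ay": 0, "az": -0.14, "hand": 50}, {"dx": 0, "dy": 0, "dz": 0, "ax": 0, "ay": 0, "az": -0.14, "hand": 50}, {"dx": 0, "dy": 0, "dz": 0, "ax": 0, "ay": 0, "az": -0.14, "hand": 50}, {"dx": 0, "dy": 0, "dz": 0, "ax": 0, "ay": 0, "az": -0.14, "hand": 50}, {"dx": 0, "dy": 0, "dz": 0, "ax": 0, "ay": 0, "az": -0.14, "hand": 50}, {"dx": 0, "dy": 0, "dz": 0, "ax": 0, "ay": 0, "az": -0.14, "hand": 50}, {"dx": 0, "dy": 0, "dz": 0, "ax": 0, "ay": 0, "az": -0.14, "hand": 50}, {"dx": 0, "dy": 0, "dz": 0, "ax": 0, "ay": 0, "az": -0.14, "hand": 50}, {"dx": 0, "dy": 0, "dz": 0, "ax": 0, "ay": 0, "az": -0.14, "hand": 50}])

```text
time: 7.7
tool_pos: [0.5651, 0.0542, 0.3176]
ee_rot: [[-0.83, 0.246, 0.501], [0.348, 0.93, 0.12], [-0.437, 0.274, -0.857]]
contact_force: [-0.0, -0.2, -2.8]
opening: 0.0572
grasp_force: 44.4
```

```bash
sed -i 's/\[X,-v,-Z\]/[-X,v,-Z]/' tgt.py; python3 tgt.py 215 0 90; python3 -c "
from h import *
print(np.round(bot.state()['qpos'],1))"
```

```text
target [0.5561 0.1638 0.2689] shift in tool mm [66.9 86.3 50.4]
rotvec tool [ 0.156  -0.0622 -0.2868] rail coords [ 256.2 -108.4  120.1] [-1.5 -0.2 -2.4]
yaw-first az,then ay [-0.2906 -0.0389  0.1628]
[  2.4  -5.1 -18.2  46.4   5.7  22.6]
```

Call:
play_rows(plan=[{"dx": 13.4, "dy": 17.3, "dz": 10, "ax": 0, "ay": 0, "az": 0, "hand": 50}, {"dx": 13.4, "dy": 17.3, "dz": 10, "ax": 0, "ay": 0, "az": 0, "hand": 50}, {"dx": 13.4, "dy": 17.3, "dz": 10, "ax": 0, "ay": 0, "az": 0, "hand": 50}, {"dx": 13.4, "dy": 17.3, "dz": 10, "ax": 0, "ay": 0, "az": 0, "hand": 50}, {"dx": 13.4, "dy": 17.3, "dz": 10, "ax": 0, "ay": 0, "az": 0, "hand": 50}, {"dx": 0, "dy": 0, "dz": 0, "ax": 0.039, "ay": -0.0155, "az": -0.0717, "hand": 50}, {"dx": 0, "dy": 0, "dz": 0, "ax": 0.039, "ay": -0.0155, "az": -0.0717, "hand": 50}, {"dx": 0, "dy": 0, "dz": 0, "ax": 0.039, "ay": -0.0155, "az": -0.0717, "hand": 50}, {"dx": 0, "dy": 0, "dz": 0, "ax": 0.039, "ay": -0.0155, "az": -0.0717, "hand": 50}, {"dx": 0, "dy": 0, "dz": 0, "ax": 0, "ay": 0, "az": 0, "hand": 50}])

```text
time: 8.7
tool_pos: [0.5561, 0.1653, 0.2692]
ee_rot: [[-0.845, 0.087, 0.527], [0.075, 0.996, -0.045], [-0.529, 0.001, -0.849]]
contact_force: [-0.5, -0.0, -2.6]
opening: 0.0572
grasp_force: 44.4
```

```bash
python3 tgt.py 215 0 40;  python3 - <<'E'
from h import *
f=grab('wrist');pickle.dump(f,open('w2.pkl','wb'));cv2.imwrite('pics/w2.png',f['image'][:,:,::-1])
print(np.round(bot.state()['qpos'],1))
E
```

```text
target [0.5825 0.1615 0.2265] shift in tool mm [-0.  -1.6 50.3]
rotvec tool [-0.0003 -0.0011 -0.0031] rail coords [215.    1.6  88.7] [-1.8 -0.1 -1.9]
yaw-first az,then ay [-0.0031 -0.0011 -0.0003]
[ 24.4  -1.3 -21.9  40.9 -14.9  25.7]
```

View pics/w2.png

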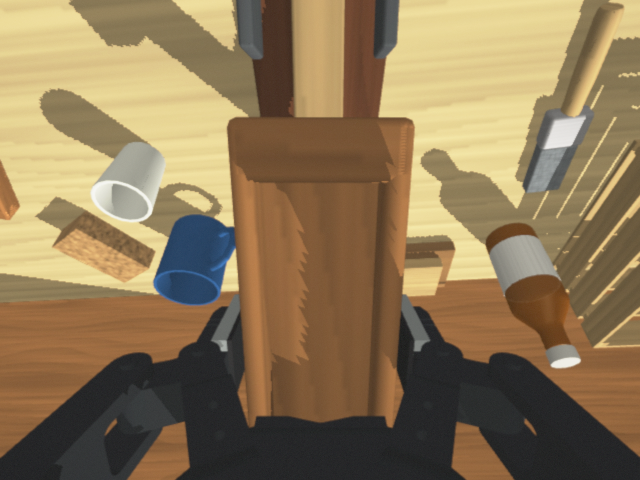

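The wrist view shows the rail running under the dish. The cheek ends are at (250,55) and (385,55), the rail edges at about 293 and 342, and the dish's lower end spans 229–413. I'll compute the lateral and yaw errors.

Run:
```python
from tgt import *
f=pickle.load(open('w2.pkl','rb'));im=f['image'].astype(int)
def on(p,z):
    o,d=ray(f,p);o=R.T@(o-O);d=R.T@d;return (o+d*(z-o[2])/d[2])*1000
for r in (15,30,60,85,105):
    row=im[r-2:r+3].mean(0);
    br=row[:,0]+row[:,1]; seg=np.where(br[270:365]>230)[0]+270; 
    print(r,'rail px',seg.min(),seg.max(),'->',np.round(on((seg.min(),r),0),1),np.round(on((seg.max(),r),0),1))
for p in((262,52),(375,52),(239,45),(396,48)): print('cheek',p,np.round(on(p,0),1),np.round(on(p,.025),1))
# dish end front edges: in tool frame
o,d=ray(f,(229,124));
Tt=f['state']
for p in((229,124),(413,124)):
    o,d=ray(f,p);o=Tt['ee_rot'].T@(o-Tt['tool_pos']);d=Tt['ee_rot'].T@d;print('dish top corner tool mm',np.round((o+d*(-.0296-o[2])/d[2])*1000,1))
```

```text
15 rail px 292 344 -> [ 77.7 -13.3  -0. ] [77.8 16.1  0. ]
30 rail px 293 344 -> [ 85.2 -12.9   0. ] [85.3 16.3  0. ]
60 rail px 293 343 -> [100.8 -13.3   0. ] [100.9  15.9   0. ]
85 rail px 294 343 -> [114.3 -13.    0. ] [114.4  16.1   0. ]
105 rail px 295 343 -> [125.5 -12.7   0. ] [125.6  16.3   0. ]
cheek (262, 52) [ 96.5 -31.2   0. ] [101.1 -27.5  25. ]
cheek (375, 52) [96.7 34.5  0. ] [101.3  31.   25. ]
cheek (239, 45) [ 92.8 -44.3  -0. ] [ 97.8 -39.2  25. ]
cheek (396, 48) [94.7 46.5  0. ] [99.5 41.8 25. ]
dish top corner tool mm [ 77.4 -26.7 -29.6]
dish top corner tool mm [ 77.3  28.5 -29.6]
```

Call:
play_rows(plan=[{"dx": 0, "dy": -1, "dz": 20, "ax": 0, "ay": 0, "az": 0, "hand": 50}, {"dx": 0, "dy": 0, "dz": 30, "ax": 0, "ay": 0, "az": 0, "hand": 50}, {"dx": 0, "dy": 0, "dz": 20, "ax": 0, "ay": 0, "az": 0, "hand": 50}, {"dx": 0, "dy": 0, "dz": 8, "ax": 0, "ay": 0, "az": 0, "hand": 50}, {"dx": 0, "dy": 0, "dz": 4, "ax": 0, "ay": 0, "az": 0, "hand": 50}, {"dx": 0, "dy": 0, "dz": 2, "ax": 0, "ay": 0, "az": 0, "hand": 50}, {"dx": 0, "dy": 0, "dz": 0, "ax": 0, "ay": 0, "az": 0, "hand": 50}, {"dx": 0, "dy": 0, "dz": 0, "ax": 0, "ay": 0, "az": 0, "hand": 50}])

```text
time: 9.55
tool_pos: [0.6, 0.1594, 0.1993]
ee_rot: [[-0.844, 0.09, 0.529], [0.078, 0.996, -0.044], [-0.531, 0.004, -0.847]]
contact_force: [0.5, 0.3, -2.0]
opening: 0.0571
grasp_force: 44.2
```

```bash
python3 tgt.py 215 0 0
```

```text
target [0.6036 0.1597 0.1926] shift in tool mm [0.5 0.6 7.6]
rotvec tool [ 0.0006  0.0014 -0.0063] rail coords [215.5  -0.6   6. ] [-0.7  0.4 -1.9]
yaw-first az,then ay [-0.0063  0.0014  0.0006]
```

Call:
play_rows(plan=[{"dx": 0, "dy": 1, "dz": 2, "ax": 0, "ay": 0, "az": -0.004, "hand": 50}, {"dx": 0, "dy": 0, "dz": 2, "ax": 0, "ay": 0, "az": 0, "hand": 50}, {"dx": 0, "dy": 0, "dz": 1, "ax": 0, "ay": 0, "az": 0, "hand": 50}, {"dx": 0, "dy": 0, "dz": 1, "ax": 0, "ay": 0, "az": 0, "hand": 50}, {"dx": 0, "dy": 0, "dz": 0, "ax": 0, "ay": 0, "az": 0, "hand": 50}])

```text
time: 10.05
tool_pos: [0.603, 0.1599, 0.193]
ee_rot: [[-0.845, 0.086, 0.528], [0.074, 0.996, -0.045], [-0.53, 0.001, -0.848]]
contact_force: [0.3, -0.2, -2.8]
opening: 0.0576
grasp_force: 44.2
```

```bash
python3 tgt.py 215 0 0
```

```text
target [0.6036 0.1597 0.1926] shift in tool mm [-0.3 -0.1  0.7]
rotvec tool [-0.0002  0.0001 -0.0019] rail coords [ 2.147e+02  1.000e-01 -9.000e-01] [-1.2 -0.2 -2.5]
yaw-first az,then ay [-0.0019  0.0001 -0.0002]
```

Not in contact yet (the −2.5 N is the dish's weight), so I'll go down in 1 mm steps.

Call:
play_rows(plan=[{"dx": 0, "dy": 1, "dz": 1, "ax": 0, "ay": 0, "az": 0, "hand": 50}, {"dx": 0, "dy": 0, "dz": 0, "ax": 0, "ay": 0, "az": 0, "hand": 50}])

```text
time: 10.25
tool_pos: [0.6032, 0.1601, 0.193]
ee_rot: [[-0.845, 0.087, 0.528], [0.074, 0.996, -0.046], [-0.53, -0.0, -0.848]]
contact_force: [-9.3, -4.0, 6.9]
opening: 0.0573
grasp_force: 45.8
```

Call:
play_rows(plan=[{"dx": 0, "dy": 0, "dz": 1, "ax": 0, "ay": 0, "az": 0, "hand": 50}, {"dx": 0, "dy": 0, "dz": 0, "ax": 0, "ay": 0, "az": 0, "hand": 50}])

```text
time: 10.45
tool_pos: [0.6033, 0.1601, 0.1929]
ee_rot: [[-0.844, 0.087, 0.529], [0.074, 0.996, -0.046], [-0.531, 0.0, -0.848]]
contact_force: [-19.9, -4.8, 17.2]
opening: 0.0573
grasp_force: 47.5
```

```bash
python3 tgt.py 215 0 0
```

```text
target [0.6036 0.1597 0.1926] shift in tool mm [-0.2 -0.4  0.5]
rotvec tool [-0.0011  0.001  -0.0019] rail coords [214.8   0.4  -1.1] [-7.3 -6.5 24.9]
yaw-first az,then ay [-0.0019  0.001  -0.0011]
```

In contact at about 25 N normal. I'll ease off, slide down to just above the cheeks and look.

Call:
play_rows(plan=[{"dx": 0, "dy": 0, "dz": -1.7, "ax": 0, "ay": 0, "az": 0, "hand": 50}, {"dx": 5, "dy": 0, "dz": 0, "ax": 0, "ay": 0, "az": 0, "hand": 50}, {"dx": 5, "dy": 0, "dz": 0, "ax": 0, "ay": 0, "az": 0, "hand": 50}, {"dx": 5, "dy": 0, "dz": 0, "ax": 0, "ay": 0, "az": 0, "hand": 50}, {"dx": 5, "dy": 0, "dz": 0, "ax": 0, "ay": 0, "az": 0, "hand": 50}, {"dx": 5, "dy": 0, "dz": 0, "ax": 0, "ay": 0, "az": 0, "hand": 50}, {"dx": 3, "dy": 0, "dz": 0, "ax": 0, "ay": 0, "az": 0, "hand": 50}, {"dx": 0, "dy": 0, "dz": 0, "ax": 0, "ay": 0, "az": 0, "hand": 50}])

```text
time: 11.25
tool_pos: [0.5789, 0.163, 0.1776]
ee_rot: [[-0.845, 0.086, 0.527], [0.073, 0.996, -0.045], [-0.529, 0.001, -0.848]]
contact_force: [-3.6, 0.0, 1.2]
opening: 0.0573
grasp_force: 44.8
```

```bash
python3 tgt.py 180 0 0;  python3 - <<'E'
from h import *
f=grab('wrist');pickle.dump(f,open('w3.pkl','wb'));cv2.imwrite('pics/w3.png',cv2.resize(f['image'][0:170,200:440],None,fx=3,fy=3,interpolation=cv2.INTER_CUBIC)[:,:,::-1])
E
```

```text
target [0.574  0.1622 0.174 ] shift in tool mm [ 5.9 -1.2  0.5]
rotvec tool [-0.0001 -0.0008 -0.0014] rail coords [185.9   1.2  -1.1] [-2.4 -0.3  2.9]
yaw-first az,then ay [-0.0014 -0.0008 -0.0001]
```

View pics/w3.png

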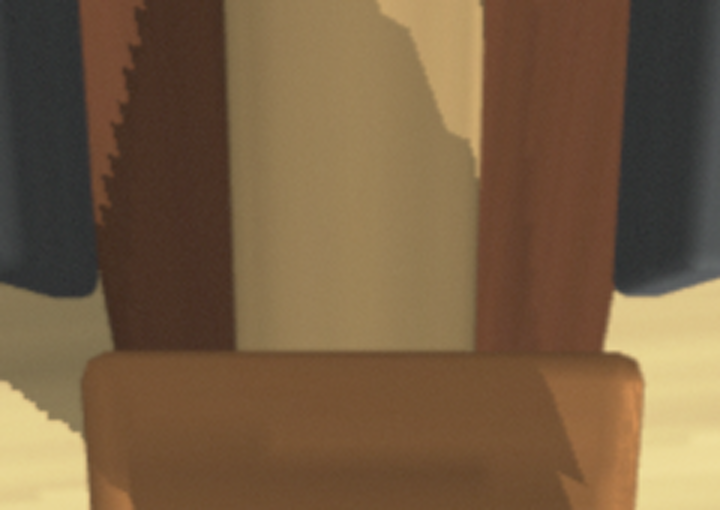

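The wrist crop shows the dish end (83–642, centre 362) lined up with the rail (236–476, centre 356) and the cheeks (98 and 614, centre 356). The offset is about 0.7 mm. I'll trim that and slide in.

Call:
play_rows(plan=[{"dx": 4, "dy": -0.7, "dz": 0, "ax": 0, "ay": 0, "az": 0, "hand": 50}, {"dx": 4, "dy": 0, "dz": 0, "ax": 0, "ay": 0, "az": 0, "hand": 50}, {"dx": 4, "dy": 0, "dz": 0, "ax": 0, "ay": 0, "az": 0, "hand": 50}, {"dx": 4, "dy": 0, "dz": 0, "ax": 0, "ay": 0, "az": 0, "hand": 50}, {"dx": 4, "dy": 0, "dz": 0, "ax": 0, "ay": 0, "az": 0, "hand": 50}, {"dx": 4, "dy": 0, "dz": 0, "ax": 0, "ay": 0, "az": 0, "hand": 50}, {"dx": 4, "dy": 0, "dz": 0, "ax": 0, "ay": 0, "az": 0, "hand": 50}, {"dx": 4, "dy": 0, "dz": 0, "ax": 0, "ay": 0, "az": 0, "hand": 50}, {"dx": 4, "dy": 0, "dz": 0, "ax": 0, "ay": 0, "az": 0, "hand": 50}, {"dx": 0, "dy": 0, "dz": 0, "ax": 0, "ay": 0, "az": 0, "hand": 50}])

```text
time: 12.3
tool_pos: [0.5483, 0.1649, 0.1585]
ee_rot: [[-0.845, 0.086, 0.527], [0.073, 0.996, -0.045], [-0.529, 0.001, -0.848]]
contact_force: [-4.3, 1.3, -0.8]
opening: 0.0572
grasp_force: 44.8
```

```bash
python3 tgt.py 135 0 0
```

```text
target [0.536  0.1655 0.1502] shift in tool mm [14.8 -0.5  0.5]
rotvec tool [-0.0001 -0.0008 -0.0014] rail coords [149.8   0.5  -1.1] [-4.2  0.9  1.7]
yaw-first az,then ay [-0.0014 -0.0008 -0.0001]
```

Call:
play_rows(plan=[{"dx": 2, "dy": 0, "dz": 0, "ax": 0, "ay": 0, "az": 0, "hand": 50}, {"dx": 2, "dy": 0, "dz": 0, "ax": 0, "ay": 0, "az": 0, "hand": 50}, {"dx": 2, "dy": 0, "dz": 0, "ax": 0, "ay": 0, "az": 0, "hand": 50}, {"dx": 2, "dy": 0, "dz": 0, "ax": 0, "ay": 0, "az": 0, "hand": 50}, {"dx": 1, "dy": 0, "dz": 0, "ax": 0, "ay": 0, "az": 0, "hand": 50}, {"dx": 1, "dy": 0, "dz": 0, "ax": 0, "ay": 0, "az": 0, "hand": 50}, {"dx": 0, "dy": 0, "dz": 0, "ax": 0, "ay": 0, "az": 0, "hand": 50}])

```text
time: 13.0
tool_pos: [0.5406, 0.1657, 0.1537]
ee_rot: [[-0.845, 0.086, 0.528], [0.074, 0.996, -0.045], [-0.53, 0.001, -0.848]]
contact_force: [0.8, -0.1, -0.4]
opening: 0.0575
grasp_force: 44.5
```

Call:
play_rows(plan=[{"dx": 1, "dy": 0, "dz": 0, "ax": 0, "ay": 0, "az": 0, "hand": 50}, {"dx": 1, "dy": 0, "dz": 0, "ax": 0, "ay": 0, "az": 0, "hand": 50}, {"dx": 0, "dy": 0, "dz": 0, "ax": 0, "ay": 0, "az": 0, "hand": 50}])

```text
time: 13.3
tool_pos: [0.539, 0.1658, 0.1526]
ee_rot: [[-0.845, 0.086, 0.528], [0.074, 0.996, -0.045], [-0.53, 0.001, -0.848]]
contact_force: [-0.8, -0.2, -0.4]
opening: 0.0576
grasp_force: 44.5
```

Call:
play_rows(plan=[{"dx": 1, "dy": 0, "dz": 0, "ax": 0, "ay": 0, "az": 0, "hand": 50}, {"dx": 0, "dy": 0, "dz": 0, "ax": 0, "ay": 0, "az": 0, "hand": 50}])

```text
time: 13.5
tool_pos: [0.5382, 0.1659, 0.1522]
ee_rot: [[-0.845, 0.086, 0.528], [0.074, 0.996, -0.045], [-0.53, 0.001, -0.848]]
contact_force: [0.1, 0.5, -0.4]
opening: 0.0573
grasp_force: 44.5
```

```bash
python3 tgt.py 135 0 0
```

```text
target [0.536  0.1655 0.1502] shift in tool mm [ 2.8 -0.6  0.6]
rotvec tool [-0.0001  0.0003 -0.0019] rail coords [137.8   0.6  -1. ] [-0.1  0.5 -0.3]
yaw-first az,then ay [-0.0019  0.0003 -0.0001]
```

Call:
play_rows(plan=[{"dx": 1, "dy": 0, "dz": 0.3, "ax": 0, "ay": 0, "az": 0, "hand": 50}, {"dx": 0, "dy": 0, "dz": 0, "ax": 0, "ay": 0, "az": 0, "hand": 50}])

```text
time: 13.7
tool_pos: [0.5381, 0.1659, 0.1521]
ee_rot: [[-0.844, 0.087, 0.53], [0.074, 0.996, -0.045], [-0.532, 0.001, -0.847]]
contact_force: [1.6, -1.7, 4.4]
opening: 0.0576
grasp_force: 45.0
```

Call:
play_rows(plan=[{"dx": 1, "dy": 0, "dz": 0, "ax": 0, "ay": 0, "az": 0, "hand": 50}, {"dx": 0, "dy": 0, "dz": 0, "ax": 0, "ay": 0, "az": 0, "hand": 50}])

```text
time: 13.9
tool_pos: [0.5372, 0.1661, 0.1515]
ee_rot: [[-0.844, 0.086, 0.529], [0.074, 0.996, -0.045], [-0.531, 0.001, -0.847]]
contact_force: [1.5, -2.2, 5.4]
opening: 0.0571
grasp_force: 45.1
```

Call:
play_rows(plan=[{"dx": 1, "dy": 0, "dz": 0, "ax": 0, "ay": 0, "az": 0, "hand": 50}, {"dx": 0, "dy": 0, "dz": 0, "ax": 0, "ay": 0, "az": 0, "hand": 50}])

```text
time: 14.1
tool_pos: [0.5367, 0.1662, 0.1512]
ee_rot: [[-0.844, 0.087, 0.53], [0.074, 0.996, -0.045], [-0.532, 0.001, -0.847]]
contact_force: [3.8, -1.8, 4.2]
opening: 0.0574
grasp_force: 44.9
```

```bash
python3 tgt.py 135 0 0
```

```text
target [0.536  0.1655 0.1502] shift in tool mm [ 1.1 -0.8  0.5]
rotvec tool [ 0.0001  0.0024 -0.0025] rail coords [136.1   0.8  -1.1] [ 5.6 -1.5  1.5]
yaw-first az,then ay [-0.0025  0.0024  0.0001]
```

Call:
play_rows(plan=[{"dx": 1, "dy": 0, "dz": 0, "ax": 0, "ay": 0, "az": 0, "hand": 50}, {"dx": 0, "dy": 0, "dz": 0, "ax": 0, "ay": 0, "az": 0, "hand": 50}])

```text
time: 14.3
tool_pos: [0.5364, 0.1663, 0.1511]
ee_rot: [[-0.843, 0.087, 0.531], [0.074, 0.996, -0.045], [-0.533, 0.001, -0.846]]
contact_force: [5.8, -3.1, 6.2]
opening: 0.0574
grasp_force: 44.8
```

```bash
python3 tgt.py 135 0 0
```

```text
target [0.536  0.1655 0.1502] shift in tool mm [ 0.8 -0.8  0.6]
rotvec tool [-0.      0.0037 -0.0028] rail coords [135.8   0.8  -1. ] [ 8.4 -2.6  2.1]
yaw-first az,then ay [-0.0028  0.0037 -0.    ]
```

Call:
play_rows(plan=[{"dx": 0.7, "dy": 0, "dz": 0, "ax": 0, "ay": 0, "az": 0, "hand": 50}, {"dx": 0, "dy": 0, "dz": 0, "ax": 0, "ay": 0, "az": 0, "hand": 50}])

```text
time: 14.5
tool_pos: [0.5363, 0.1663, 0.1512]
ee_rot: [[-0.842, 0.087, 0.532], [0.075, 0.996, -0.045], [-0.534, 0.001, -0.846]]
contact_force: [6.7, -3.6, 6.8]
opening: 0.0573
grasp_force: 44.8
```

```bash
python3 tgt.py 135 0 0
```

```text
target [0.536  0.1655 0.1502] shift in tool mm [ 0.7 -0.8  0.7]
rotvec tool [-0.0002  0.0047 -0.0031] rail coords [135.7   0.8  -0.9] [ 9.5 -3.   2.1]
yaw-first az,then ay [-0.0031  0.0047 -0.0002]
```

Call:
play_rows(plan=[{"dx": 1, "dy": 0, "dz": 0.3, "ax": 0, "ay": 0, "az": 0, "hand": 50}, {"dx": 1, "dy": 0, "dz": 0, "ax": 0, "ay": 0, "az": 0, "hand": 50}, {"dx": 0, "dy": 0, "dz": 0, "ax": 0, "ay": 0, "az": 0, "hand": 50}])

```text
time: 14.8
tool_pos: [0.536, 0.1663, 0.1511]
ee_rot: [[-0.841, 0.088, 0.534], [0.075, 0.996, -0.046], [-0.536, 0.002, -0.844]]
contact_force: [9.8, -6.1, 9.7]
opening: 0.057
grasp_force: 45.1
```

```bash
python3 tgt.py 135 0 0;  python3 - <<'E'
from h import *
f=grab('wrist');pickle.dump(f,open('w4.pkl','wb'));cv2.imwrite('pics/w4.png',cv2.resize(f['image'][0:200,190:450],None,fx=3,fy=3,interpolation=cv2.INTER_CUBIC)[:,:,::-1])
E
```

```text
target [0.536  0.1655 0.1502] shift in tool mm [ 0.4 -0.8  0.8]
rotvec tool [-0.0005  0.0076 -0.0038] rail coords [135.4   0.8  -0.8] [13.9 -5.3  2.8]
yaw-first az,then ay [-0.0038  0.0076 -0.0005]
```

View pics/w4.png

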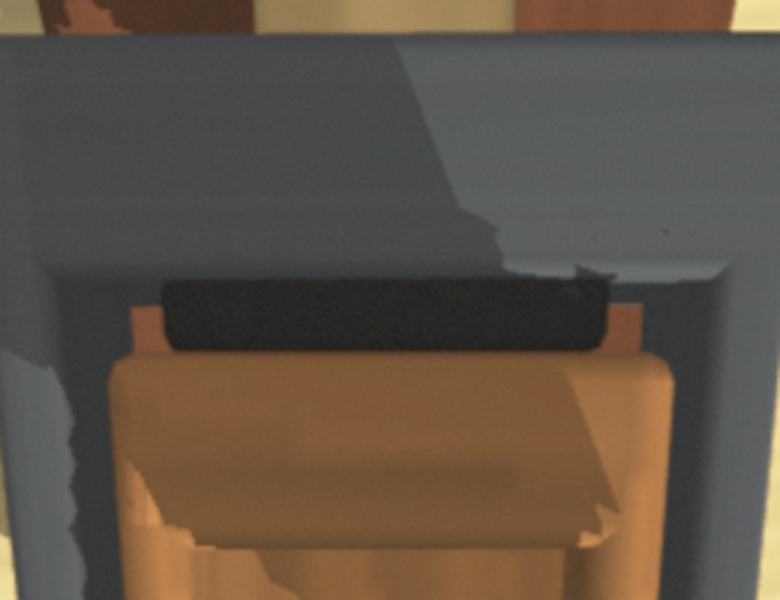

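The dish end is against the black pad, with the solid face at row ~275 and the dish end at ~352. That gap is about 8 mm, so the pad is fully in, and the force confirms it. I'll ease the push, open and withdraw.

Call:
play_rows(plan=[{"dx": -1, "dy": 0, "dz": 0, "ax": 0, "ay": 0, "az": 0, "hand": 50}, {"dx": -1, "dy": 0, "dz": 0, "ax": 0, "ay": 0, "az": 0, "hand": 50}, {"dx": 0, "dy": 0, "dz": 0, "ax": 0, "ay": 0, "az": 0, "hand": 50}], squeeze=20)

```text
time: 15.15
tool_pos: [0.5364, 0.1662, 0.151]
ee_rot: [[-0.842, 0.087, 0.532], [0.075, 0.996, -0.045], [-0.534, 0.002, -0.846]]
contact_force: [6.0, -3.1, 8.4]
opening: 0.0578
grasp_force: 45.2
```

```bash
python3 tgt.py 135 0 0
```

```text
target [0.536  0.1655 0.1502] shift in tool mm [ 0.7 -0.8  0.5]
rotvec tool [-0.0001  0.0045 -0.0031] rail coords [135.7   0.8  -1.1] [ 9.8 -2.6  3.8]
yaw-first az,then ay [-0.0031  0.0045 -0.0001]
```

Call:
play_rows(plan=[{"dx": -0.7, "dy": 0, "dz": 0, "ax": 0, "ay": 0, "az": 0, "hand": 57}, {"dx": 0, "dy": 0, "dz": 0, "ax": 0, "ay": 0, "az": 0, "hand": 60}, {"dx": 0, "dy": 0, "dz": 0, "ax": 0, "ay": 0, "az": 0, "hand": 64}, {"dx": 0, "dy": 0, "dz": 0, "ax": 0, "ay": 0, "az": 0, "hand": 70}, {"dx": 0, "dy": 0, "dz": 0, "ax": 0, "ay": 0, "az": 0, "hand": 78}, {"dx": 0, "dy": 0, "dz": 0, "ax": 0, "ay": 0, "az": 0, "hand": 85}, {"dx": 0, "dy": 0, "dz": 0, "ax": 0, "ay": 0, "az": 0, "hand": 85}, {"dx": 0, "dy": 0, "dz": 0, "ax": 0, "ay": 0, "az": 0, "hand": 85}])

```text
time: 15.95
tool_pos: [0.5351, 0.1661, 0.1495]
ee_rot: [[-0.845, 0.086, 0.528], [0.074, 0.996, -0.045], [-0.53, 0.001, -0.848]]
contact_force: [0.2, -0.6, -0.4]
opening: 0.0853
grasp_force: 0.0
```

Call:
play_rows(plan=[{"dx": 0, "dy": 0, "dz": -5, "ax": 0, "ay": 0, "az": 0, "hand": 85}, {"dx": 0, "dy": 0, "dz": -10, "ax": 0, "ay": 0, "az": 0, "hand": 85}, {"dx": 0, "dy": 0, "dz": -15, "ax": 0, "ay": 0, "az": 0, "hand": 85}, {"dx": 0, "dy": 0, "dz": -25, "ax": 0, "ay": 0, "az": 0, "hand": 85}, {"dx": 0, "dy": 0, "dz": -25, "ax": 0, "ay": 0, "az": 0, "hand": 85}, {"dx": 0, "dy": 0, "dz": -15, "ax": 0, "ay": 0, "az": 0, "hand": 85}, {"dx": 0, "dy": 0, "dz": 0, "ax": 0, "ay": 0, "az": 0, "hand": 85}])

```text
time: 16.65
tool_pos: [0.485, 0.171, 0.233]
ee_rot: [[-0.843, 0.086, 0.532], [0.074, 0.996, -0.043], [-0.533, 0.003, -0.846]]
contact_force: [1.1, -0.3, 0.4]
opening: 0.0846
grasp_force: 0.0
```

Run:
```python
from h import *
k=dict(interpolation=cv2.INTER_CUBIC)
f=grab('wrist');g=grab('side');pickle.dump(f,open('w5.pkl','wb'))
o=np.zeros((480,800,3),np.uint8)
o[:480,:400]=cv2.resize(f['image'][:240,220:420],(400,480),**k)
o[:400,400:]=cv2.resize(g['image'][190:340,225:375],(400,400),**k)
cv2.imwrite('pics/p5.png',o[:,:,::-1])
```

```text
(no output)
```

View pics/p5.png

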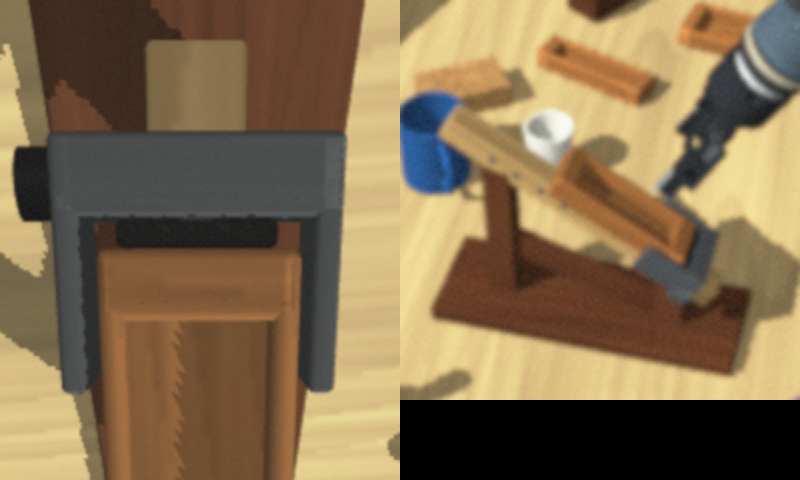

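The dish lies between the cheeks against the pad. I'll check the gap numerically, where 8 mm means the pad is fully in.

Run:
```python
from tgt import *
def on(f,p,z):
    o,d=ray(f,p);o=R.T@(o-O);d=R.T@d;return ((o+d*(z-o[2])/d[2])*1000)
for n in('w4','w5'):
    f=pickle.load(open(n+'.pkl','rb'));c0=310 if n=='w5' else 320
    L=cv2.cvtColor(f['image'],cv2.COLOR_RGB2HSV).astype(int);gr=f['image'].astype(int)
    col=gr[:,c0-20:c0+20].mean(1);sat=col[:,0]-col[:,2];val=col.sum(1)
    rs=range(60,150);r=np.array(list(rs))
    dish=next(i for i in range(60,160) if sat[i]>35)
    dark=[i for i in range(60,dish) if val[i]<145]
    print(n,'dish row',dish,'pad rows',dark[:1],dark[-1:],'face x',on(f,(c0,dark[0]),.025)[0].round(1),'dish end x',on(f,(c0,dish),.027)[0].round(1), on(f,(c0,dish),.023)[0].round(1), np.round(val[dark[0]-4:dish+3]).astype(int))
```

```text
w4 dish row 117 pad rows [93] [116] face x 48.9 dish end x 55.8 55.7 [193 187 179 159 127 116 114 114 114 115 114 115 114 116 115 114 114 115
 114 115 114 113 112 112 109 107 105 113 179 227 250]Traceback (most recent call last):
  File "<stdin>", line 11, in <module>
IndexError: list index out of range
```

Run:
```python
from tgt import *
def on(f,p,z):
    o,d=ray(f,p);o=R.T@(o-O);d=R.T@d;return ((o+d*(z-o[2])/d[2])*1000).round(1)
f=pickle.load(open('w5.pkl','rb'));c=f['image'].astype(int)[:,305:325].mean(1)
for i in range(102,130): print(i,c[i].astype(int),on(f,(315,i),.025)[0])
f=pickle.load(open('w4.pkl','rb'));print('w4',[ (i,on(f,(320,i),.025)[0]) for i in (90,92,117)])
```

```text
102 [75 78 78] 45.7
103 [75 79 78] 46.2
104 [75 78 78] 46.8
105 [78 82 81] 47.3
106 [82 85 84] 47.8
107 [79 81 81] 48.3
108 [63 65 64] 48.8
109 [48 47 47] 49.4
110 [37 36 35] 49.9
111 [32 32 31] 50.4
112 [32 32 30] 51.0
113 [33 33 30] 51.5
114 [32 32 30] 52.0
115 [32 32 31] 52.5
116 [32 32 30] 53.1
117 [32 32 31] 53.6
118 [32 32 30] 54.1
119 [31 31 30] 54.7
120 [31 31 30] 55.2
121 [30 30 28] 55.7
122 [30 30 28] 56.3
123 [38 33 28] 56.8
124 [80 57 38] 57.3
125 [98 69 44] 57.9
126 [107  75  47] 58.4
127 [114  80  49] 59.0
128 [122  85  52] 59.5
129 [129  90  54] 60.0
w4 [(90, np.float64(48.1)), (92, np.float64(48.6)), (117, np.float64(55.8))]
```

The gap reads 7.3 mm under load and 8.3 mm after release, so the dish may have sprung back by up to a millimetre. I'll nudge its upper end with the shut fingertips to make sure.

Call:
play_rows(plan=[{"dx": -20, "dy": 0, "dz": 0, "ax": 0, "ay": 0, "az": 0, "hand": 0}, {"dx": -30, "dy": 0, "dz": 0, "ax": 0, "ay": 0, "az": 0, "hand": 0}, {"dx": -30, "dy": 0, "dz": 0, "ax": 0, "ay": 0, "az": 0, "hand": 0}, {"dx": -25, "dy": 0, "dz": 0, "ax": 0, "ay": 0, "az": 0, "hand": 0}, {"dx": 0, "dy": 0, "dz": 0, "ax": 0, "ay": 0, "az": 0, "hand": 0}, {"dx": 0, "dy": 0, "dz": 0, "ax": 0, "ay": 0, "az": 0, "hand": 0}])

```text
time: 17.35
tool_pos: [0.5734, 0.1621, 0.284]
ee_rot: [[-0.846, 0.087, 0.526], [0.074, 0.996, -0.046], [-0.528, -0.0, -0.849]]
contact_force: [-0.1, 0.8, 0.4]
opening: -0.0
grasp_force: 0.0
```

```bash
python3 tgt.py 236 0.5 11.6
```

```text
target [0.6153 0.1592 0.2135] shift in tool mm [ 1.6  0.8 82. ]
rotvec tool [-0.0015 -0.002  -0.0021] rail coords [ 2.378e+02 -2.000e-01  9.200e+01] [0.1 0.8 0.4]
yaw-first az,then ay [-0.0021 -0.002  -0.0015]
```

Call:
play_rows(plan=[{"dx": 0, "dy": 1, "dz": 20, "ax": 0, "ay": 0, "az": 0, "hand": 0}, {"dx": 0, "dy": 0, "dz": 25, "ax": 0, "ay": 0, "az": 0, "hand": 0}, {"dx": 0, "dy": 0, "dz": 20, "ax": 0, "ay": 0, "az": 0, "hand": 0}, {"dx": 0, "dy": 0, "dz": 10, "ax": 0, "ay": 0, "az": 0, "hand": 0}, {"dx": 0, "dy": 0, "dz": 5, "ax": 0, "ay": 0, "az": 0, "hand": 0}, {"dx": 2, "dy": 0, "dz": 0, "ax": 0, "ay": 0, "az": 0, "hand": 0}, {"dx": 2, "dy": 0, "dz": 0, "ax": 0, "ay": 0, "az": 0, "hand": 0}, {"dx": 1, "dy": 0, "dz": 0, "ax": 0, "ay": 0, "az": 0, "hand": 0}, {"dx": 1, "dy": 0, "dz": 0, "ax": 0, "ay": 0, "az": 0, "hand": 0}, {"dx": 0, "dy": 0, "dz": 0, "ax": 0, "ay": 0, "az": 0, "hand": 0}])

```text
time: 18.35
tool_pos: [0.6108, 0.1606, 0.2152]
ee_rot: [[-0.844, 0.086, 0.529], [0.074, 0.996, -0.045], [-0.531, 0.001, -0.848]]
contact_force: [-0.1, -0.5, 0.1]
opening: -0.0001
grasp_force: 0.0
```

Call:
play_rows(plan=[{"dx": 1, "dy": 0, "dz": 0, "ax": 0, "ay": 0, "az": 0, "hand": 0}, {"dx": 1, "dy": 0, "dz": 0, "ax": 0, "ay": 0, "az": 0, "hand": 0}, {"dx": 0, "dy": 0, "dz": 0, "ax": 0, "ay": 0, "az": 0, "hand": 0}])

```text
time: 18.65
tool_pos: [0.6091, 0.1606, 0.2136]
ee_rot: [[-0.845, 0.086, 0.528], [0.074, 0.996, -0.045], [-0.53, 0.001, -0.848]]
contact_force: [-0.8, 0.8, 0.5]
opening: 0.0002
grasp_force: 0.0
```

Call:
play_rows(plan=[{"dx": 1, "dy": 0, "dz": 0, "ax": 0, "ay": 0, "az": 0, "hand": 0}, {"dx": 1, "dy": 0, "dz": 0, "ax": 0, "ay": 0, "az": 0, "hand": 0}, {"dx": 0, "dy": 0, "dz": 0, "ax": 0, "ay": 0, "az": 0, "hand": 0}])

```text
time: 18.95
tool_pos: [0.6074, 0.1608, 0.2124]
ee_rot: [[-0.845, 0.086, 0.528], [0.074, 0.996, -0.045], [-0.53, 0.001, -0.848]]
contact_force: [-0.4, 0.9, -0.2]
opening: -0.0002
grasp_force: 0.0
```

```bash
python3 tgt.py 236 0.5 11.6
```

```text
target [0.6153 0.1592 0.2135] shift in tool mm [-7.4 -0.9  3.3]
rotvec tool [-0.0002  0.     -0.0019] rail coords [228.6   1.4  13.3] [-0.5  0.9  0.1]
yaw-first az,then ay [-0.0019  0.     -0.0002]
```

Call:
play_rows(plan=[{"dx": 1, "dy": 0, "dz": 0, "ax": 0, "ay": 0, "az": 0, "hand": 0}, {"dx": 1, "dy": 0, "dz": 0, "ax": 0, "ay": 0, "az": 0, "hand": 0}, {"dx": 0, "dy": 0, "dz": 0, "ax": 0, "ay": 0, "az": 0, "hand": 0}])

```text
time: 19.25
tool_pos: [0.6065, 0.1611, 0.2122]
ee_rot: [[-0.844, 0.086, 0.53], [0.074, 0.996, -0.045], [-0.532, 0.001, -0.847]]
contact_force: [2.9, -0.6, 1.1]
opening: -0.0001
grasp_force: 1.8
```

Call:
play_rows(plan=[{"dx": 1, "dy": 0, "dz": 0, "ax": 0, "ay": 0, "az": 0, "hand": 0}, {"dx": 0, "dy": 0, "dz": 0, "ax": 0, "ay": 0, "az": 0, "hand": 0}])

```text
time: 19.45
tool_pos: [0.6062, 0.1612, 0.2123]
ee_rot: [[-0.843, 0.087, 0.531], [0.074, 0.996, -0.045], [-0.533, 0.002, -0.846]]
contact_force: [5.6, -0.8, 2.4]
opening: -0.0
grasp_force: 3.1
```

Call:
play_rows(plan=[{"dx": 1, "dy": 0, "dz": 0, "ax": 0, "ay": 0, "az": 0, "hand": 0}, {"dx": 0, "dy": 0, "dz": 0, "ax": 0, "ay": 0, "az": 0, "hand": 0}])

```text
time: 19.65
tool_pos: [0.606, 0.1613, 0.2124]
ee_rot: [[-0.842, 0.087, 0.532], [0.075, 0.996, -0.045], [-0.534, 0.002, -0.846]]
contact_force: [6.6, -1.2, 4.1]
opening: 0.0
grasp_force: 4.0
```

```bash
python3 tgt.py 236 0.5 11.6
```

```text
target [0.6153 0.1592 0.2135] shift in tool mm [-8.6 -1.2  4.1]
rotvec tool [ 0.0004  0.0046 -0.0032] rail coords [227.4   1.8  14. ] [ 7.9 -0.6 -0. ]
yaw-first az,then ay [-0.0032  0.0046  0.0004]
```

At 8 N, well above friction and the spring, the dish doesn't move, so the pad is at its hard end. I'll back off, withdraw and check.

Call:
play_rows(plan=[{"dx": -4, "dy": 0, "dz": 0, "ax": 0, "ay": 0, "az": 0, "hand": 0}, {"dx": -8, "dy": 0, "dz": 0, "ax": 0, "ay": 0, "az": 0, "hand": 0}, {"dx": 0, "dy": 0, "dz": -20, "ax": 0, "ay": 0, "az": 0, "hand": 0}, {"dx": 0, "dy": 0, "dz": -30, "ax": 0, "ay": 0, "az": 0, "hand": 0}, {"dx": 15, "dy": 0, "dz": -30, "ax": 0, "ay": 0, "az": 0, "hand": 0}, {"dx": 30, "dy": 0, "dz": -10, "ax": 0, "ay": 0, "az": 0, "hand": 0}, {"dx": 30, "dy": 0, "dz": 0, "ax": 0, "ay": 0, "az": 0, "hand": 0}, {"dx": 25, "dy": 0, "dz": 0, "ax": 0, "ay": 0, "az": 0, "hand": 0}, {"dx": 0, "dy": 0, "dz": 0, "ax": 0, "ay": 0, "az": 0, "hand": 0}, {"dx": 0, "dy": 0, "dz": 0, "ax": 0, "ay": 0, "az": 0, "hand": 0}])

```text
time: 20.65
tool_pos: [0.4824, 0.1719, 0.2404]
ee_rot: [[-0.845, 0.085, 0.528], [0.073, 0.996, -0.044], [-0.53, 0.001, -0.848]]
contact_force: [0.1, 0.1, 1.3]
opening: 0.0
grasp_force: 0.0
```

Run:
```python
from tgt import *
f=grab('wrist')
def on(p,z):
    o,d=ray(f,p);o=R.T@(o-O);d=R.T@d;return ((o+d*(z-o[2])/d[2])*1000).round(1)
c=f['image'].astype(int)[:,305:325].mean(1);v=c.sum(1)
d=[i for i in range(60,200) if v[i]<120];print(d[0],d[-1],on((315,d[0]-1),.025)[0],on((315,d[-1]+1),.025)[0],bot.state()['time'])
```

```text
107 120 48.7 57.0 20.7
```

```bash
python3 -c "
from station import bot
print(bot.job_done())"
```

```text
the job is handed in; nothing more can be done
None
```

I slid the middle dish, hollow side up, down the rail between the cheeks until the pad was fully in, left it lying there, touched nothing else, and handed the job in at about 21 s.

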